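# Hold the glued bar in the corner of the jig

## Task

Pick up the long bevelled wooden bar and lay it flat on the jig's baseboard, bevels up, long side snug against the fence and its left end snug against the stop block. Then lean on it with one slanting push, about 15 N towards the fence and 8 N down onto the board at the same time, and finish while you are still holding that push. The joint is freshly glued, so be gentle: set it down and slide it home slowly, with no drop or knock (nothing over 100 N, not even for an instant), and leave everything else on the bench where it stands.

Things in the scene. Friction and masses are not known exactly. Their poses are not given: they have to be found in the camera images.
- bar_mid (a point): centre (half-way up) of the loose wooden bar: 44 mm wide (its x), 120 mm long (its y), 50 mm high (z up), about 0.18 kg. The two upper long edges carry 45-degree bevels 12 mm wide and 12 mm high, so the side faces are upright up to 38 mm and the top is 20 mm wide; the same turned end for end. It lies on the table, long axis roughly along the table's width, up to 0.5 rad askew.
- bar: the same bar; origin at the centre of its underside, axes as above. Friction on the baseboard is about 0.5 to 0.7 of the load, so a push that is too steep is taken up by the board and hardly reaches the fence
- jig: the jig, fixed to the table; origin on the table under the centre of its baseboard, x towards the fence (away from the robot), y along the fence to the left, z up; up to 0.35 rad askew. Baseboard 170 mm (x) by 300 mm (y), its top 18 mm above the table. The fence's upright face lies at x = +67 mm of this frame.
- board: the jig's plywood baseboard; same origin and axes as the jig. It is rigid and hard: setting the bar down on it at 15 mm/s already gives an instant of about 50 N between them, so make the last millimetres of any contact slower than about 20 mm/s.
- fence: the jig's fence, a wooden batten along the whole far side, 18 mm thick, 300 mm long, its top 40 mm above the baseboard; same origin and axes as the jig (face at x = +67 mm)
- stop: the stop block, fixed on the baseboard against the fence, 50 mm (x) by 30 mm (y) by 30 mm high, towards the left end, at a different place along the fence each time; origin at the centre of its underside, axes as the jig's
- stop_face (a point): point at the foot of the stop block's right-hand face (the face the bar's end meets), on the baseboard, 25 mm off the fence face; axes as the jig's (the bar lies towards -y)
- offcut: bystander: plain square-edged wooden offcut 40 x 75 x 30 mm without bevels, shorter and lower than the bar; origin at the centre of its underside
- dye_a: bystander: upright dye bottle with a pointed nozzle, 48 mm across, 180 mm tall; origin at the centre of its underside
- dye_b: bystander: another dye bottle of the same size
- dye_c: bystander: another dye bottle of the same size
- spray: bystander: upright spray can, 66 mm across, 190 mm tall; origin under its centre
- cup: bystander: small open cup, 60 mm across, 45 mm tall; origin under its centre
- mallet: bystander: hammer about 220 mm long lying down beyond the jig
- jar: bystander: low closed jar, 56 mm across, 50 mm tall; origin under its centre
Not all that is in view belongs to the job. Leave any orange or pink look-alike of the bar alone.

How it is judged (in metres and radians):
On the way, in this order (a step that is already met when the one before it is completed fails the run):
1. the bar is picked up, clear of the table (height (world z) of bar_mid above 0.055 m), for 0.1 s.
2. the bar lies flat on the jig's baseboard (z of bar_mid in the frame of jig between 0.04 and 0.046 m and angle between bar_mid's own z axis and vertical below 0.05 rad and contact force between bar and board above 0.3 N), for 0.2 s.
At the end, for the whole second after the job is handed in: The bar lies flat on the baseboard, bevels up, within 3 mm of the fence and 5 mm of the stop block's face, parallel within 0.05 rad, at rest, and the robot is pressing it: at least 2 N on the fence and at least 5 N on the board (its own weight included), all through the last second (x of bar_mid in the frame of jig between 0.042 and 0.0485 m and y of bar_mid in the frame of stop_face between -0.065 and -0.056 m and z of bar_mid in the frame of jig between 0.04 and 0.046 m and angle between bar_mid's own z axis and vertical below 0.05 rad and angle between the y axis of bar and the y axis of jig, either way round below 0.05 rad and contact force between bar and fence above 2 N and contact force between bar and board above 5 N and contact force between any of the fingers, the arm and bar above 3 N and linear speed of bar below 0.01 m/s); the arm keeps its last pose, push and grip.
It fails at once if the bar is pressed or knocked against the jig with more than 100 N (contact force between bar and board above 100 N or contact force between bar and fence above 100 N or contact force between bar and stop above 100 N).
It fails at once if something else on the bench is shifted by more than 30 mm or knocked over (distance of any of offcut, dye_a, dye_b, dye_c, spray, cup, mallet, jar from where it was at the start of the episode above 0.03 m or angle between any of dye_a, dye_b, dye_c, spray, cup, jar's own z axis and vertical above 0.5 rad).
It also fails if it takes over 72 s, if anything falls off the work surface, if the arm or the gripper's body presses on something with over 40 N, if the wrist force passes 120 N, or if a joint passes its speed limit or range.

## Robot

A 6-joint arm with a two-finger parallel gripper is mounted at the origin on the work surface. World frame = base frame: x ahead of the robot, y to its left, z up, the work surface at z = 0. Lengths are in m, angles in degrees, forces in N, time in s.
With the tool pointing down it reaches from about 0.3 to 0.85 m from the base axis. Payload 5.4 kg.
Tool frame: the origin (TCP) lies at the centre of the arm's flange, where the gripper is bolted on; the fingertips stand 173 mm ahead of it and the grasp point (between the pads) lies 155 mm ahead of it; z points along the fingers, y is the line along which they close (so a half turn about z gives the same grasp; the last joint's range is limited). The gripper opens to 85 mm and grips with 20 to 120 N. Pads are 22 mm wide; open, the fingers measure 114 mm over their backs; the gripper's body (76 mm by 85 mm) begins 54 mm behind the grasp point. The pads swing forward as they close: fully open they stand 13 mm farther back than shut.
Start: joints at [64.567, 9.076, 91.501, -0, 79.423, -12.038], TCP at [0.133, 0.559, 0.405] pointing down, gripper open.
Joint ranges: [-166.64, 166.64], [-54.1, 131.32], [10.49, 154.53], [-73.88, 253.88], [9.74, 151.15], [-171.62, 171.62]. Speed limits (degrees/s): [147.25, 147.25, 180, 180, 180, 180].

## Interface

Orientations are given as a 3x3 rotation matrix whose columns are the frame's x, y, z axes.
In Python, from station import r, cams, order gives the robot as it stands.
- The arm moves only by the tool arm_command, never from a script. Its argument "commands" is one flat list of numbers, 7 for each row, row after row: the shift along the tool's x, y, z in mm, then the turn, a rotation vector about the tool's x, y, z in rad, then the closure in counts, from 0 (fully open) to 255 (shut). A call has 1 to 20 rows; each row is the pose to reach, as a shift and turn from the pose commanded when the call began, along the tool's axes at that moment; what a row does not reach only later rows make up. A row lasts 1/12 s, in which the tool goes at most 41.7 mm and 7.16 degrees, less where a joint would pass 70% of its speed; a pose out of reach is approached as far as the arm can. A call with a gripper value outside its range is refused whole. The fingers move at their own pace and stop on an object; "newtons" is the grip in N (left out, the last holds). Time passes only in rows, so rows that repeat a pose let the fingers close. It gives the time, the measured TCP pose, the force, the opening and the grip force at its end, in the units of the state.
- r.get_obs(): the state, without advancing time (a new reading comes with each control period).
- cams.capture(name): name is "scene" or "side" or "wrist"; returns a dict with "img" (420x560x3 uint8, red, green, blue), "range_z" (420x560 float32, m along the optical axis (not along the pixel's ray), 0 where there is no reading), "intrinsics" (3x3 intrinsics, pixels), "world_to_cam" (4x4, takes a point from world to camera coordinates). Camera axes: x right, y down, z forward; pixel columns grow to the right and rows downward; lengths in m; the calibration is good to about 2 mm. A picture is of the moment at which its call begins.
- order.job_done(): hands the job in; it is judged then, once.
The state is a dict: "time_s": time; "joints": joint angles; "qvel": joint speeds; "joint_torque": joint torques, N m; "eef_pos": TCP position; "orientation": TCP orientation; "ft_force": force on the tool from outside, world axes, zero at the start; "wrist_torque": the same for the moment, N m; "opening": finger opening in m; "grip_force": force on a finger pad.
Only numpy, scipy, OpenCV 4.12 (cv2) and the standard library are available. Lean on these libraries where they do the work, as an engineer would, in place of code of your own. Each camera call takes 0.05 s, during which the arm holds its last target. There are 200 camera calls.

## Working session

There is one attempt and no reset: what is moved stays moved. The work goes in short steps, Python scripts to look and compute and a tool call to move; the robot and the scene stay as the last step left them, time stands still between calls to the robot, and variables do not carry over. Pictures are saved under pics/ and viewed, at most 10 in all, crops included, and the job is handed in when it is done.

Besides the shell and the picture viewer there is one more tool, called after "Emit:" as name(argument=value, ...) on one line, values as JSON. arm_command: Moves the arm, as the interface text tells. Its arguments: {"type":"object","properties":{"commands":{"type":"array"},"newtons":{"type":"number"}},"required":["commands"]}

```bash
mkdir -p pics; cat > h.py <<'E'
import numpy as np, cv2
from station import r, cams, order
def cap(n,save=None):
    c=cams.capture(n)
    if save: cv2.imwrite('pics/'+save,c['img'][:,:,::-1])
    np.savez('%s.npz'%n,**c); return c
def world(c):
    K=c['intrinsics'];z=c['range_z'];v,u=np.mgrid[:z.shape[0],:z.shape[1]]
    P=np.stack([(u-K[0,2])/K[0,0]*z,(v-K[1,2])/K[1,1]*z,z],-1)
    T=np.linalg.inv(c['world_to_cam']); W=P@T[:3,:3].T+T[:3,3]; W[z<=0]=np.nan; return W
E
python3 - <<'E'
from h import *
for n in('scene','side'): cap(n,n+'1.png')
print(r.get_obs())
E
```

```text
{'time_s': 0.1, 'joints': array([ 6.45661220e+01,  9.11236932e+00,  9.15629775e+01,  1.68738744e-03,
        7.94213063e+01, -1.20394364e+01]), 'qvel': array([ 0.01568196, -0.10361273, -0.13120657, -0.030589  , -0.06757584,
       -0.14759525]), 'joint_torque': array([-7.06474821e-04, -3.96990216e+01, -3.32338643e+01, -1.92958928e-04,
        4.15254282e-03, -2.36798058e-05]), 'eef_pos': array([0.13313123, 0.55913715, 0.40379975]), 'orientation': array([[-9.72796955e-01,  2.31658196e-01, -7.50622058e-04],
       [ 2.31659101e-01,  9.72795856e-01, -1.51098847e-03],
       [ 3.80169163e-04, -1.64377342e-03, -9.99998577e-01]]), 'ft_force': array([-0.10799913, -0.00414653,  0.07970893]), 'wrist_torque': array([ 0.00567093,  0.03765356, -0.03386564]), 'grip_force': 0.0, 'opening': 0.08562264192936225}
```

View pics/scene1.png

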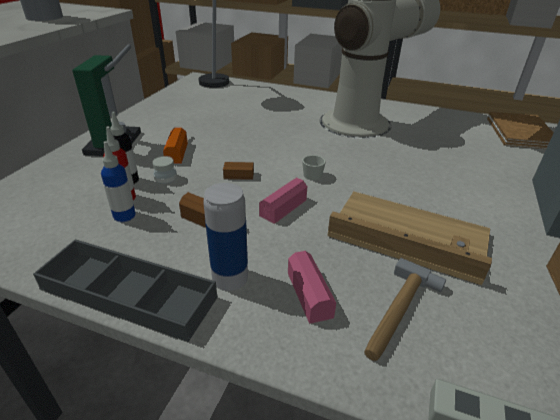

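View pics/side1.png

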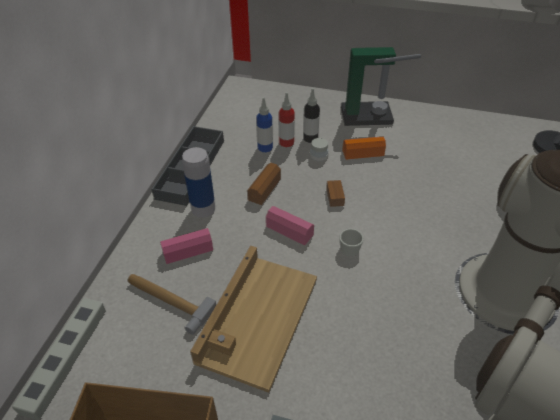

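Candidates for the bar:
- Wooden-brown bevelled bar: scene (195,208), side (264,183).
- Pink bars: side (290,225) and (187,245).
- Orange bar: side (364,147).
- Small brown block: side (336,193). It is short and square, so this is the offcut.

The brown bevelled one fits. The stop block is at side (221,343), at the fence's left end. Next I'll take an enlarged crop to confirm and start measuring.

```bash
python3 - <<'E'
from h import *
c=dict(np.load('side.npz'));im=c['img'][:,:,::-1]
a=cv2.resize(im[150:260,220:370],None,fx=4,fy=4,interpolation=cv2.INTER_CUBIC)
cv2.imwrite('pics/bar.png',a)
b=cv2.resize(im[240:390,180:330],None,fx=4,fy=4,interpolation=cv2.INTER_CUBIC)
cv2.imwrite('pics/jig.png',b)
W=world(c)
for n,p in dict(bar=(264,180),off=(336,190),pink=(290,220),cup=(350,240),spray=(197,157),bottle=(265,105),board=(270,310),fA=(254,252),fB=(202,350),stop=(222,340),table=(400,250)).items(): print(n,W[p[1],p[0]].round(4))
print(np.linalg.inv(c['world_to_cam'])[:3,3])
E
```

```text
bar [ 0.6365 -0.1729  0.0496]
off [ 0.4415 -0.2049  0.0302]
pink [ 0.5293 -0.0419  0.053 ]
cup [ 0.3751 -0.0543  0.0087]
spray [ 0.7679 -0.0586  0.1934]
bottle [ 0.6886 -0.3691  0.1561]
board [0.5113 0.2046 0.0178]
fA [0.5859 0.0804 0.0518]
fB [0.6131 0.3486 0.0435]
stop [0.5801 0.3193 0.0486]
table [ 0.2491 -0.059   0.0027]
[0.31613852 0.81149649 0.97644311]
```

View pics/bar.png

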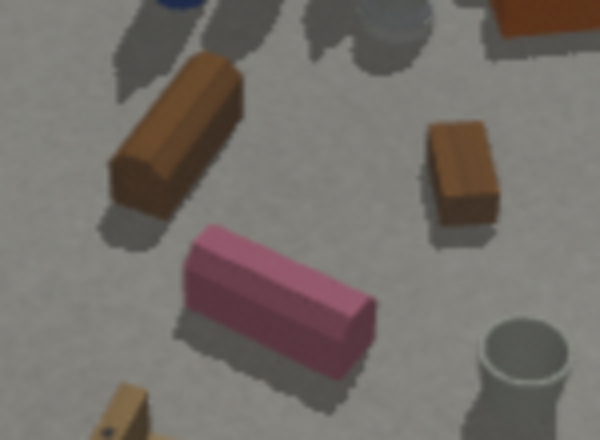

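View pics/jig.png

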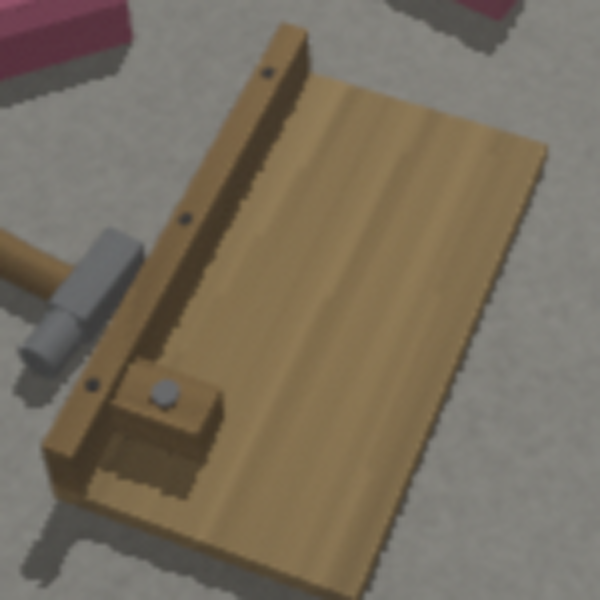

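The crop confirms it: the wood-brown piece at crop (175,135) has 45° bevels along its top edges and is the long bar. The block at (463,172) is the plain offcut. In the jig crop the fence top runs (295,30)-(60,450) and the stop top is at (165,395). Now the exact fits from depth.

```bash
python3 - <<'E'
from h import *
A=[world(dict(np.load(n+'.npz'))) for n in('side','scene')]
I=[dict(np.load(n+'.npz'))['img'] for n in('side','scene')]
def rect(name,m,W):
    P=W[m]; 
    rc=cv2.minAreaRect((P[:,:2]*1000).astype(np.float32)); print(name,len(P),np.round(rc[0],1),np.round(rc[1],1),round(rc[2],2),'z',P[:,2].mean().round(4))
for k,W in enumerate(A):
    x,y,z=W[...,0],W[...,1],W[...,2]; rgb=I[k].astype(int); wood=rgb[...,0]-rgb[...,2]>25
    with np.errstate(all='ignore'):
        j=(x>.38)&(x<.68)&(y>.03)&(y<.42)
        rect('board',j&(abs(z-.018)<.004)&wood,W)
        rect('fence',j&(abs(z-.058)<.004),W)
        rect('stop',j&(abs(z-.048)<.0035)&(x<.61)&(y>.2),W)
        b=(x>.55)&(x<.72)&(y>-.27)&(y<-.09)&wood
        rect('bartop',b&(z>.047),W); rect('bar all',b&(z>.006),W)
        rect('offcut',(x>.38)&(x<.5)&(y>-.27)&(y<-.13)&(z>.025)&wood,W)
        for nm,(a,bb,c,d,zz) in dict(pink=(.45,.62,-.11,.05,.04),jar=(.45,.62,-.36,-.22,.04),spray=(.7,.85,-.12,.0,.17)).items(): rect(nm,(x>a)&(x<bb)&(y>c)&(y<d)&(z>zz),W)
E
```

```text
board 7748 [560.8 221.8] [303.3 228.7] 83.89 z 0.0179
fence 982 [607.4 217.4] [302.3  20.6] 83.78 z 0.0578
stop 362 [579.8 267.6] [127.8  51.9] 84.48 z 0.0479
bartop 278 [ 642.  -187.4] [123.2  30.7] 78.51 z 0.0501
bar all 731 [ 640.4 -188.2] [126.5  42.9] 79.2 z 0.0384
offcut 283 [ 443.9 -206.4] [39.6 80.8] 19.15 z 0.0303
pink 557 [534.9 -52.4] [ 42.6 123.2] 71.52 z 0.0475
jar 72 [ 572.4 -300. ] [181.   33.7] 49.95 z 0.0468
spray 488 [778.6 -67.2] [62.3 62.7] 76.43 z 0.1858
board 4224 [562.9 220.6] [300.  229.8] 84.29 z 0.0181
fence 1239 [610.5 215.5] [298.9  22. ] 83.87 z 0.0577
stop 190 [579.8 315.2] [29.7 37.1] 83.93 z 0.0485
bartop 179 [ 642.9 -219.3] [59.8 27.5] 78.88 z 0.0499
bar all 613 [ 634.8 -167.6] [ 57.4 172.2] 14.09 z 0.0355
offcut 277 [ 449.5 -209.5] [42.7 73.1] 22.24 z 0.0298
pink 580 [539.3 -50.2] [ 40.9 123.3] 67.14 z 0.0474
jar 61 [ 531.  -354.2] [10.4 33.9] 89.61 z 0.0473
spray 1131 [785.  -68.1] [63.4 61.6] 2.37 z 0.1857
```

```bash
cat >> h.py <<'E'
from scipy.spatial.transform import Rotation as Ro
def go(x,y,z,yaw):
    "mm, deg: tool y axis at world angle yaw, tool pointing down -> row numbers from measured pose"
    o=r.get_obs(); R=o['orientation']; a=np.radians(yaw)
    Y=np.array([np.cos(a),np.sin(a),0]); Z=np.array([0,0,-1.]); T=np.stack([np.cross(Y,Z),Y,Z],1)
    d=R.T@(np.array([x,y,z])-o['eef_pos']*1000); w=Ro.from_matrix(R.T@T).as_rotvec()
    print('shift',d.round(1),'turn',w.round(4),'| t',round(o['time_s'],2),'pos',(o['eef_pos']*1000).round(1),'F',o['ft_force'].round(1),'open',round(o['opening']*1000,1),'joints',o['joints'].round(0))
E
python3 -c "
from h import *
go(630,-185,380,-11.3)"
```

```text
shift [-655.7 -608.8   24.6] turn [-1.6000e-03  1.0000e-03  1.5342e+00] | t 0.1 pos [133.1 559.1 403.8] F [-0.1 -0.   0.1] open 85.6 joints [ 65.   9.  92.   0.  79. -12.]
```

Emit:
arm_command(commands=[-328, -304, 12, 0, 0, 0.767, 0, -328, -304, 12, 0, 0, 0.767, 0, -328, -304, 12, 0, 0, 0.767, 0, -328, -304, 12, 0, 0, 0.767, 0, -328, -304, 12, 0, 0, 0.767, 0, -328, -304, 12, 0, 0, 0.767, 0, -328, -304, 12, 0, 0, 0.767, 0, -328, -304, 12, 0, 0, 0.767, 0, -328, -304, 12, 0, 0, 0.767, 0, -328, -304, 12, 0, 0, 0.767, 0, -656, -609, 25, 0, 0, 1.534, 0, -656, -609, 25, 0, 0, 1.534, 0, -656, -609, 25, 0, 0, 1.534, 0, -656, -609, 25, 0, 0, 1.534, 0, -656, -609, 25, 0, 0, 1.534, 0, -656, -609, 25, 0, 0, 1.534, 0, -656, -609, 25, 0, 0, 1.534, 0, -656, -609, 25, 0, 0, 1.534, 0, -656, -609, 25, 0, 0, 1.534, 0, -656, -609, 25, 0, 0, 1.534, 0])

```text
time_s: 1.77
eef_pos: [0.5965, -0.1354, 0.3807]
orientation: [[0.196, 0.981, -0.001], [0.981, -0.196, 0.001], [0.0, -0.001, -1.0]]
ft_force: [-0.4, 1.1, 0.0]
opening: 0.0856
grip_force: 0.0
```

Emit:
arm_command(commands=[-42, 43, 0, 0, 0, 0, 0, -42, 43, 0, 0, 0, 0, 0, -42, 43, 0, 0, 0, 0, 0, -42, 43, 0, 0, 0, 0, 0])

```text
time_s: 2.1
eef_pos: [0.6298, -0.1837, 0.3804]
orientation: [[0.197, 0.98, -0.002], [0.98, -0.197, 0.001], [0.001, -0.002, -1.0]]
ft_force: [0.6, -0.5, -0.5]
opening: 0.0856
grip_force: 0.0
```

```bash
python3 - <<'E'
from h import *
c=cap('wrist','w1.png');W=world(c)
go(630,-185,380,-11.3)
rgb=c['img'].astype(int);wood=rgb[...,0]-rgb[...,2]>25
x,y,z=W[...,0],W[...,1],W[...,2]
with np.errstate(all='ignore'):
    b=(x>.55)&(x<.72)&(y>-.28)&(y<-.09)
    for m in(b&(z>.047)&(z<.053),b&(z>.006)&(z<.056)):
        print(m.sum(),cv2.minAreaRect((W[m][:,:2]*1000).astype(np.float32)))
    print('table z',np.nanmedian(z[(z<.01)]))
E
```

```text
shift [-2.2  0.9  0.7] turn [-0.0017 -0.0008  0.0001] | t 2.15 pos [ 629.5 -182.7  380.7] F [-0.4 -0.2  0.2] open 85.5 joints [-27.  22.  79.   0.  79. -15.]
4317 ((643.283935546875, -189.4102325439453), (120.80816650390625, 27.75092887878418), 79.2007827758789)
7454 ((638.04443359375, -165.14462280273438), (88.68936157226562, 175.991455078125), 13.846792221069336)
table z -0.00025099443610565597
```

View pics/w1.png

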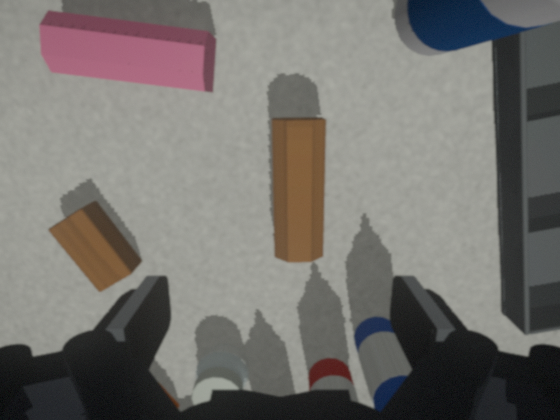

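The wrist picture shows the bar at (300,190), x 272–326, y 118–260. There is free space on both sides for the fingers, and the offcut and pink bar are well clear. Depth gives its centre at about (643,-189) mm, top at 50 mm, length 121 mm, all matching the given sizes.

Emit:
arm_command(commands=[-3.5, 14, 20, 0, 0, -0.005, 0, -3.5, 14, 50, 0, 0, -0.005, 0, -3.5, 14, 80, 0, 0, -0.005, 0, -3.5, 14, 110, 0, 0, -0.005, 0, -3.5, 14, 140, 0, 0, -0.005, 0, -3.5, 14, 165, 0, 0, -0.005, 0, -3.5, 14, 180, 0, 0, -0.005, 0, -3.5, 14, 190, 0, 0, -0.005, 0, -3.5, 14, 196, 0, 0, -0.005, 0, -3.5, 14, 199, 0, 0, -0.005, 0, -3.5, 14, 200, 0, 0, -0.005, 0, -3.5, 14, 200, 0, 0, -0.005, 0, -3.5, 14, 200, 0, 0, -0.005, 0], newtons=40)

```text
time_s: 3.23
eef_pos: [0.6434, -0.1895, 0.183]
orientation: [[0.191, 0.982, 0.002], [0.982, -0.191, -0.001], [-0.001, 0.002, -1.0]]
ft_force: [-1.1, 0.3, 0.3]
opening: 0.0855
grip_force: 0.0
```

```bash
python3 -c "
from h import *
go(643,-189,180,-11)"
```

```text
shift [ 0.4 -0.5  3. ] turn [ 0.0023  0.0006 -0.    ] | t 3.23 pos [ 643.4 -189.5  183. ] F [-1.1  0.3  0.3] open 85.5 joints [-27.  36.  83.   0.  61. -16.]
```

Emit:
arm_command(commands=[0, 0, 2, 0, 0, 0, 90, 0, 0, 2, 0, 0, 0, 110, 0, 0, 2, 0, 0, 0, 120, 0, 0, 2, 0, 0, 0, 130, 0, 0, 2, 0, 0, 0, 140, 0, 0, 2, 0, 0, 0, 160, 0, 0, 2, 0, 0, 0, 200, 0, 0, 2, 0, 0, 0, 255, 0, 0, 2, 0, 0, 0, 255, 0, 0, 2, 0, 0, 0, 255, 0, 0, 2, 0, 0, 0, 255, 0, 0, 2, 0, 0, 0, 255], newtons=40)

```text
time_s: 4.23
eef_pos: [0.643, -0.1893, 0.1798]
orientation: [[0.191, 0.982, 0.001], [0.982, -0.191, -0.0], [-0.0, 0.001, -1.0]]
ft_force: [0.3, -0.5, 3.4]
opening: 0.0437
grip_force: 42.8
```

Emit:
arm_command(commands=[0, 0, -2, 0, 0, 0, 255, 0, 0, -6, 0, 0, 0, 255, 0, 0, -14, 0, 0, 0, 255, 0, 0, -26, 0, 0, 0, 255, 0, 0, -40, 0, 0, 0, 255, 0, 0, -56, 0, 0, 0, 255, 0, 0, -72, 0, 0, 0, 255, 0, 0, -88, 0, 0, 0, 255, 0, 0, -102, 0, 0, 0, 255, 0, 0, -112, 0, 0, 0, 255, 0, 0, -117, 0, 0, 0, 255, 0, 0, -120, 0, 0, 0, 255, 0, 0, -120, 0, 0, 0, 255, 0, 0, -120, 0, 0, 0, 255])

```text
time_s: 5.4
eef_pos: [0.6426, -0.1891, 0.2986]
orientation: [[0.191, 0.982, -0.001], [0.982, -0.191, 0.001], [0.0, -0.001, -1.0]]
ft_force: [0.6, 0.2, -1.3]
opening: 0.0434
grip_force: 42.4
```

```bash
python3 - <<'E'
from h import *
c=cap('wrist','w2.png')
W=world(dict(np.load('side.npz')))
# refine jig: fit lines
t=np.radians(-6.15);ex=np.array([np.cos(t),np.sin(t)]);ey=np.array([-ex[1],ex[0]])
O=np.array([.5334,.2246])
for n in('side','scene'):
    W=world(dict(np.load(n+'.npz')));P=W.reshape(-1,3);P=P[~np.isnan(P[:,0])]
    X=(P[:,:2]-O)@ex*1000;Y=(P[:,:2]-O)@ey*1000;Z=P[:,2]*1000
    m=(abs(Z-58)<3)&(X>60)&(X<95)&(abs(Y)<160)
    print(n,'fence y',np.percentile(Y[m],[0,1,99,100]).round(1))
    for a in range(-150,150,50):
        q=m&(Y>a)&(Y<a+50); print(a,np.percentile(X[q],[1,5,95,99]).round(1),end=' ')
    m=(abs(Z-48)<3.5)&(X>15)&(X<61)&(Y>40)&(Y<130); print('\nstop X',np.percentile(X[m],[1,5,95,99]).round(1),'Y',np.percentile(Y[m],[0,1,5,95,99,100]).round(1))
    m=(abs(Z-18)<3)&(abs(Y)<160)&(X<50)&(X>-100); print('board near',np.percentile(X[m],[0,1,2]).round(1))
go(533,140,300,-6.15)
E
```

```text
side fence y [-150.4 -146.3  147.9  150.7]
-150 [65.1 66.1 82.4 83. ] -100 [65.2 65.6 82.6 83.8] -50 [65.4 66.2 82.7 83.9] 0 [65.  65.8 82.6 83.5] 50 [65.  66.  82.4 83.6] 100 [65.  65.9 82.6 83.2] 
stop X [15.4 17.1 58.5 60.5] Y [ 80.4  81.5  82.9 110.9 111.5 111.7]
board near [-86.9 -85.4 -84. ]
scene fence y [-150.3 -146.3  146.3  148.6]
-150 [68.2 69.5 87.2 88. ] -100 [68.1 69.8 86.6 88. ] -50 [68.  70.1 86.6 87.4] 0 [67.6 69.1 86.3 87.2] 50 [68.1 69.2 86.1 87.3] 100 [68.  69.2 86.1 87.2] 
stop X [19.2 20.5 53.  54.9] Y [ 80.2  80.4  81.4 108.6 109.8 109.9]
board near [-85.6 -82.7 -81.4]
shift [ 302.1 -170.3   -1.2] turn [-0.0019 -0.0006 -0.0846] | t 5.45 pos [ 642.5 -189.   298.3] F [-1.1 -0.2 -1.5] open 43.6 joints [-27.  28.  80.  -0.  72. -16.]
```

```bash
python3 -c "
from h import *
go(548.4,233,299,-6.15)"
```

```text
shift [ 3.963e+02 -1.729e+02 -1.000e-01] turn [-0.0019 -0.0006 -0.0846] | t 5.45 pos [ 642.5 -189.   298.3] F [-1.1 -0.2 -1.5] open 43.6 joints [-27.  28.  80.  -0.  72. -16.]
```

Emit:
arm_command(commands=[8, -3.5, 0, 0, 0, -0.002, 255, 24, -10.5, 0, 0, 0, -0.005, 255, 48, -21, 0, 0, 0, -0.01, 255, 76, -33, 0, 0, 0, -0.016, 255, 104, -45.5, 0, 0, 0, -0.022, 255, 132, -57.5, 0, 0, 0, -0.028, 255, 160, -70, 0, 0, 0, -0.034, 255, 188, -82, 0, 0, 0, -0.04, 255, 216, -94, 0, 0, 0, -0.046, 255, 244, -106.5, 0, 0, 0, -0.052, 255, 272, -118.5, 0, 0, 0, -0.058, 255, 300, -131, 0, 0, 0, -0.064, 255, 326, -142, 0, 0, 0, -0.07, 255, 350, -152.5, 0, 0, 0, -0.075, 255, 370, -161.5, 0, 0, 0, -0.08, 255, 384, -167.5, 0, 0, 0, -0.083, 255, 392, -171, 0, 0, 0, -0.084, 255, 396, -173, 0, 0, 0, -0.0846, 255, 396, -173, 0, 0, 0, -0.0846, 255, 396, -173, 0, 0, 0, -0.0846, 255])

```text
time_s: 7.12
eef_pos: [0.5486, 0.2321, 0.2993]
orientation: [[0.107, 0.994, -0.0], [0.994, -0.107, -0.0], [-0.0, -0.0, -1.0]]
ft_force: [0.2, -0.2, -1.7]
opening: 0.0435
grip_force: 42.3
```

```bash
python3 - <<'E'
from h import *
go(548.4,233,220,-6.15)
c=cap('wrist','w3.png');W=world(c);P=W.reshape(-1,3);P=P[~np.isnan(P[:,0])]
t=np.radians(-6.15);ex=np.array([np.cos(t),np.sin(t)]);ey=np.array([-ex[1],ex[0]])
O=np.array([.5334,.2246])
X=(P[:,:2]-O)@ex*1000;Y=(P[:,:2]-O)@ey*1000;Z=P[:,2]*1000
m=(abs(Z-58)<3)&(X>50)&(X<100)&(abs(Y)<160)
for a in range(-50,150,50):
    q=m&(Y>a)&(Y<a+50); print(a,q.sum(),np.percentile(X[q],[1,5,95,99]).round(1) if q.any() else '')
m=(abs(Z-48)<3.5)&(X>0)&(X<63)&(Y>40)&(Y<130); print('stop',m.sum(),m.any() and (np.percentile(X[m],[1,5,95,99]).round(1),np.percentile(Y[m],[0,1,5,95,99,100]).round(1)))
m=(Z>120)&(Z<200)&(abs(X)<60)&(abs(Y)<120); print('bar in hand',m.sum(),[np.percentile(v[m],[1,5,95,99]).round(1) for v in(X,Y,Z)])
E
```

```text
shift [ 0.9 -0.3 79.3] turn [-0.0002  0.0005 -0.0004] | t 7.12 pos [548.6 232.1 299.3] F [ 0.2 -0.2 -1.7] open 43.5 joints [11. 18. 94. -0. 69. 18.]
-50 1487 [66.4 67.2 83.4 84.1]
0 2641 [66.2 66.7 83.1 84.1]
50 3202 [66.2 66.7 83.1 83.9]
100 2239 [66.1 66.7 83.  83.9]
stop 4859 (array([16.4, 18.5, 60.7, 62.6]), array([ 81.1,  81.2,  82.2, 109.6, 110.8, 111. ]))
bar in hand 57955 [array([-41.1, -34.5,  54.6,  59. ]), array([-9.2, -1.9, 67.8, 69.5]), array([136.4, 156.5, 196.2, 199.5])]
```

View pics/w3.png

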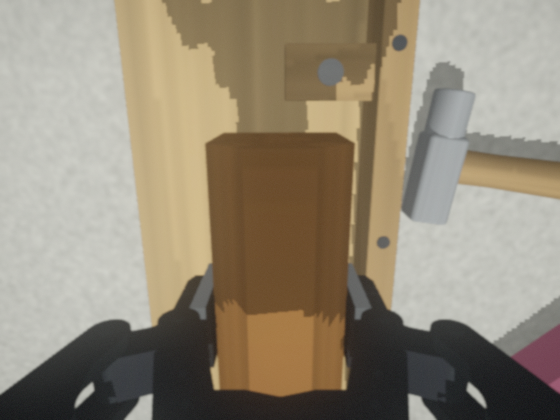

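The picture shows the bar held straight over the board. Its left end is at row 133, about 11 mm of jig y short of the stop's right face (row 100). The far finger is clear of the fence.

Emit:
arm_command(commands=[0, 0, 3, 0, 0, 0, 255, 0, 0, 9, 0, 0, 0, 255, 0, 0, 18, 0, 0, 0, 255, 0, 0, 29, 0, 0, 0, 255, 0, 0, 40, 0, 0, 0, 255, 0, 0, 51, 0, 0, 0, 255, 0, 0, 61, 0, 0, 0, 255, 0, 0, 70, 0, 0, 0, 255, 0, 0, 78, 0, 0, 0, 255, 0, 0, 84, 0, 0, 0, 255, 0, 0, 88, 0, 0, 0, 255, 0, 0, 91, 0, 0, 0, 255, 0, 0, 93, 0, 0, 0, 255, 0, 0, 94, 0, 0, 0, 255, 0, 0, 94.5, 0, 0, 0, 255, 0, 0, 95, 0, 0, 0, 255, 0, 0, 95.5, 0, 0, 0, 255, 0, 0, 96, 0, 0, 0, 255, 0, 0, 96, 0, 0, 0, 255, 0, 0, 96, 0, 0, 0, 255])

```text
time_s: 8.83
eef_pos: [0.5486, 0.2326, 0.2036]
orientation: [[0.107, 0.994, 0.0], [0.994, -0.107, 0.0], [0.0, 0.0, -1.0]]
ft_force: [-0.3, -0.2, -0.6]
opening: 0.0434
grip_force: 42.3
```

Emit:
arm_command(commands=[0, 0, 0.3, 0, 0, 0, 255, 0, 0, 0.6, 0, 0, 0, 255, 0, 0, 0.9, 0, 0, 0, 255, 0, 0, 1.2, 0, 0, 0, 255, 0, 0, 1.5, 0, 0, 0, 255, 0, 0, 1.8, 0, 0, 0, 255, 0, 0, 2.1, 0, 0, 0, 255, 0, 0, 2.4, 0, 0, 0, 255, 0, 0, 2.7, 0, 0, 0, 255, 0, 0, 3.0, 0, 0, 0, 255, 0, 0, 3.3, 0, 0, 0, 255, 0, 0, 3.6, 0, 0, 0, 255, 0, 0, 3.9, 0, 0, 0, 255, 0, 0, 4.2, 0, 0, 0, 255, 0, 0, 4.5, 0, 0, 0, 255, 0, 0, 4.7, 0, 0, 0, 255, 0, 0, 4.9, 0, 0, 0, 255, 0, 0, 5.1, 0, 0, 0, 255, 0, 0, 5.1, 0, 0, 0, 255])

```text
time_s: 10.42
eef_pos: [0.5485, 0.2326, 0.1983]
orientation: [[0.107, 0.994, -0.0], [0.994, -0.107, -0.0], [-0.0, -0.0, -1.0]]
ft_force: [0.5, 0.2, -1.8]
opening: 0.0435
grip_force: 42.3
```

Emit:
arm_command(commands=[0, 0, 0.2, 0, 0, 0, 255, 0, 0, 0.4, 0, 0, 0, 255, 0, 0, 0.6, 0, 0, 0, 255, 0, 0, 0.8, 0, 0, 0, 255, 0, 0, 1.0, 0, 0, 0, 255, 0, 0, 1.0, 0, 0, 0, 255, 0, 0, 1.0, 0, 0, 0, 255])

```text
time_s: 11.0
eef_pos: [0.5486, 0.2326, 0.1978]
orientation: [[0.107, 0.994, 0.0], [0.994, -0.107, -0.0], [-0.0, 0.0, -1.0]]
ft_force: [-2.8, -1.5, 4.5]
opening: 0.043
grip_force: 43.0
```

Emit:
arm_command(commands=[0.3, 0, 0, 0, 0, 0, 255, 0.9, 0, 0, 0, 0, 0, 255, 1.5, 0, 0, 0, 0, 0, 255, 2.1, 0, 0, 0, 0, 0, 255, 2.7, 0, 0, 0, 0, 0, 255, 3.3, 0, 0, 0, 0, 0, 255, 3.9, 0, 0, 0, 0, 0, 255, 4.5, 0, 0, 0, 0, 0, 255, 5.1, 0, 0, 0, 0, 0, 255, 5.7, 0, 0, 0, 0, 0, 255, 6.3, 0, 0, 0, 0, 0, 255, 6.9, 0, 0, 0, 0, 0, 255, 7.5, 0, 0, 0, 0, 0, 255, 8, 0, 0, 0, 0, 0, 255, 8.4, 0, 0, 0, 0, 0, 255, 8.7, 0, 0, 0, 0, 0, 255, 9, 0, 0, 0, 0, 0, 255, 9, 0, 0, 0, 0, 0, 255])

```text
time_s: 12.5
eef_pos: [0.5499, 0.2415, 0.1978]
orientation: [[0.107, 0.994, 0.001], [0.994, -0.107, -0.0], [-0.0, 0.001, -1.0]]
ft_force: [0.6, -2.6, 5.0]
opening: 0.0436
grip_force: 43.2
```

Emit:
arm_command(commands=[0.25, 0, 0, 0, 0, 0, 255, 0.5, 0, 0, 0, 0, 0, 255, 0.75, 0, 0, 0, 0, 0, 255, 1.0, 0, 0, 0, 0, 0, 255, 1.25, 0, 0, 0, 0, 0, 255, 1.5, 0, 0, 0, 0, 0, 255, 1.75, 0, 0, 0, 0, 0, 255, 2, 0, 0, 0, 0, 0, 255, 2, 0, 0, 0, 0, 0, 255])

```text
time_s: 13.25
eef_pos: [0.5502, 0.2434, 0.1978]
orientation: [[0.107, 0.994, 0.001], [0.994, -0.107, -0.0], [-0.0, 0.001, -1.0]]
ft_force: [-0.5, -2.8, 4.9]
opening: 0.0436
grip_force: 43.2
```

Emit:
arm_command(commands=[0.2, 0, 0, 0, 0, 0, 255, 0.4, 0, 0, 0, 0, 0, 255, 0.6, 0, 0, 0, 0, 0, 255, 0.8, 0, 0, 0, 0, 0, 255, 1.0, 0, 0, 0, 0, 0, 255, 1.0, 0, 0, 0, 0, 0, 255])

```text
time_s: 13.75
eef_pos: [0.5503, 0.2437, 0.1978]
orientation: [[0.107, 0.994, 0.0], [0.994, -0.107, -0.002], [-0.002, 0.001, -1.0]]
ft_force: [-1.1, -8.9, 7.2]
opening: 0.0435
grip_force: 43.4
```

Emit:
arm_command(commands=[-0.3, 0, -0.2, 0, 0, 0, 255, -0.5, 0, -0.4, 0, 0, 0, 255, -0.5, 0, -0.4, 0, 0, 0, 255, -0.5, 0, -0.4, 0, 0, 0, 120, -0.5, 0, -0.4, 0, 0, 0, 112, -0.5, 0, -0.4, 0, 0, 0, 104, -0.5, 0, -0.4, 0, 0, 0, 96, -0.5, 0, -0.4, 0, 0, 0, 88, -0.5, 0, -0.4, 0, 0, 0, 80, -0.5, 0, -0.4, 0, 0, 0, 80, -0.5, 0, -0.4, 0, 0, 0, 80])

```text
time_s: 14.67
eef_pos: [0.5498, 0.244, 0.1978]
orientation: [[0.107, 0.994, 0.0], [0.994, -0.107, 0.0], [0.0, 0.0, -1.0]]
ft_force: [-1.1, 0.6, -0.3]
opening: 0.0586
grip_force: 0.0
```

Emit:
arm_command(commands=[0, 0, -1, 0, 0, 0, 80, 0, 0, -3, 0, 0, 0, 80, 0, 0, -7, 0, 0, 0, 80, 0, 0, -14, 0, 0, 0, 80, 0, 0, -25, 0, 0, 0, 80, 0, 0, -40, 0, 0, 0, 80, 0, 0, -55, 0, 0, 0, 80, 0, 0, -70, 0, 0, 0, 80, 0, 0, -80, 0, 0, 0, 80, 0, -15, -80, 0, 0, 0, 140, 0, -35, -80, 0, 0, 0, 200, 0, -50, -80, 0, 0, 0, 255, 0, -60, -80, 0, 0, 0, 255, 0, -60, -80, 0, 0, 0, 255, 0, -60, -80, 0, 0, 0, 255, 0, -60, -80, 0, 0, 0, 255], newtons=30)

```text
time_s: 16.0
eef_pos: [0.4909, 0.2504, 0.2783]
orientation: [[0.107, 0.994, 0.001], [0.994, -0.107, 0.0], [0.0, 0.001, -1.0]]
ft_force: [1.0, -0.3, -0.3]
opening: 0.0
grip_force: 0.0
```

```bash
cat > look.py <<'E'
from h import *
import sys
t=np.radians(-6.15);ex=np.array([np.cos(t),np.sin(t)]);ey=np.array([-ex[1],ex[0]])
O=np.array([.5334,.2246])
p=r.get_obs()['eef_pos'];print('tcp jig',(p[:2]-O)@ex*1000,(p[:2]-O)@ey*1000,p[2]*1000)
for n in sys.argv[1:]:
    c=cap(n,n+'_%d.png'%(r.get_obs()['time_s']*100));P=world(c).reshape(-1,3);rgb=c['img'].reshape(-1,3).astype(int)
    k=~np.isnan(P[:,0]);P=P[k];rgb=rgb[k]
    J=np.stack([(P[:,:2]-O)@ex*1000,(P[:,:2]-O)@ey*1000,P[:,2]*1000],1)
    m=(abs(J[:,2]-68)<2.5)&(abs(J[:,0])<75)&(abs(J[:,1])<120)&(rgb[:,0]-rgb[:,2]>25)
    if m.sum()>20:print(n,m.sum(),'top z',J[m,2].mean(),cv2.minAreaRect(J[m,:2].astype(np.float32)),np.percentile(J[m,0],[1,99]).round(1),np.percentile(J[m,1],[1,99]).round(1))
E
python3 look.py wrist side; ls pics
```

```text
tcp jig -45.00319648566811 21.055794186634163 278.2995830355052
wrist 9153 top z 67.5135788542324 ((13.450940132141113, 25.692596435546875), (110.53998565673828, 27.366863250732422), 89.8938217163086) [ 1.8 26.1] [-22.4  80.3]
side 434 top z 67.69706915602231 ((12.316408157348633, 27.138826370239258), (29.391437530517578, 110.9876480102539), 0.3549250066280365) [-1.5 26.1] [-24.6  81.2]
bar.png
jig.png
scene1.png
side1.png
side_1605.png
w1.png
w2.png
w3.png
wrist_1600.png
```

The bar lies flat: top z 67.6 mm, parallel to the fence within 0.4°, left end at jig y ≈ 80.5–81, up against the stop. I'll lower the closed fingers behind it and slide it to the fence.

Emit:
arm_command(commands=[0, 0, 3, 0, 0, 0, 255, 0, 0, 9, 0, 0, 0, 255, 0, 0, 18, 0, 0, 0, 255, 0, 0, 29, 0, 0, 0, 255, 0, 0, 40, 0, 0, 0, 255, 0, 0, 51, 0, 0, 0, 255, 0, 0, 60, 0, 0, 0, 255, 0, 0, 67, 0, 0, 0, 255, 0, 0, 71, 0, 0, 0, 255, 0, 0, 74, 0, 0, 0, 255, 0, 0, 75, 0, 0, 0, 255, 0, 1, 75, 0, 0, 0, 255, 0, 3, 75, 0, 0, 0, 255, 0, 5, 75, 0, 0, 0, 255, 0, 7, 75, 0, 0, 0, 255, 0, 9, 75, 0, 0, 0, 255, 0, 11, 75, 0, 0, 0, 255, 0, 12, 75, 0, 0, 0, 255, 0, 12, 75, 0, 0, 0, 255])

```text
time_s: 17.68
eef_pos: [0.5024, 0.2491, 0.2029]
orientation: [[0.107, 0.994, 0.0], [0.994, -0.107, 0.0], [0.0, 0.0, -1.0]]
ft_force: [0.0, 0.9, -0.5]
opening: 0.0
grip_force: 0.0
```

Emit:
arm_command(commands=[0, 0.7, 0, 0, 0, 0, 255, 0, 1.4, 0, 0, 0, 0, 255, 0, 2.1, 0, 0, 0, 0, 255, 0, 2.8, 0, 0, 0, 0, 255, 0, 3.5, 0, 0, 0, 0, 255, 0, 4.2, 0, 0, 0, 0, 255, 0, 4.9, 0, 0, 0, 0, 255, 0, 5.6, 0, 0, 0, 0, 255, 0, 6.3, 0, 0, 0, 0, 255, 0, 7.0, 0, 0, 0, 0, 255, 0, 7.7, 0, 0, 0, 0, 255, 0, 8.4, 0, 0, 0, 0, 255, 0, 9.1, 0, 0, 0, 0, 255, 0, 9.8, 0, 0, 0, 0, 255, 0, 10.5, 0, 0, 0, 0, 255, 0, 11.2, 0, 0, 0, 0, 255, 0, 11.9, 0, 0, 0, 0, 255, 0, 12.6, 0, 0, 0, 0, 255, 0, 13.3, 0, 0, 0, 0, 255, 0, 14, 0, 0, 0, 0, 255])

```text
time_s: 19.35
eef_pos: [0.5159, 0.2477, 0.2028]
orientation: [[0.107, 0.994, -0.001], [0.994, -0.107, -0.0], [-0.0, -0.001, -1.0]]
ft_force: [-1.7, -0.2, 1.3]
opening: -0.0
grip_force: 0.6
```

Emit:
arm_command(commands=[0, 0.8, 0, 0, 0, 0, 255, 0, 1.8, 0, 0, 0, 0, 255, 0, 2.8, 0, 0, 0, 0, 255, 0, 3.8, 0, 0, 0, 0, 255, 0, 4.8, 0, 0, 0, 0, 255, 0, 5.8, 0, 0, 0, 0, 255, 0, 6.8, 0, 0, 0, 0, 255, 0, 7.8, 0, 0, 0, 0, 255, 0, 8.8, 0, 0, 0, 0, 255, 0, 9.8, 0, 0, 0, 0, 255, 0, 10.8, 0, 0, 0, 0, 255, 0, 11.8, 0, 0, 0, 0, 255, 0, 12.8, 0, 0, 0, 0, 255, 0, 13.8, 0, 0, 0, 0, 255, 0, 14.8, 0, 0, 0, 0, 255, 0, 15.8, 0, 0, 0, 0, 255, 0, 16.8, 0, 0, 0, 0, 255, 0, 17.6, 0, 0, 0, 0, 255, 0, 18, 0, 0, 0, 0, 255, 0, 18, 0, 0, 0, 0, 255])

```text
time_s: 21.02
eef_pos: [0.534, 0.2457, 0.2028]
orientation: [[0.107, 0.994, 0.0], [0.994, -0.107, 0.0], [0.0, 0.0, -1.0]]
ft_force: [-0.5, -0.2, 0.2]
opening: 0.0002
grip_force: 0.1
```

```bash
python3 look.py wrist side
```

```text
tcp jig -1.6187294137613966 21.037044537401474 202.82653319239202
wrist 14551 top z 67.51755446172345 ((13.02535629272461, 38.89851379394531), (86.34931945800781, 67.94328308105469), 88.1242904663086) [21.4 45.6] [ 2.2 80.7]
side 247 top z 67.77589131734698 ((33.486572265625, 42.76769256591797), (28.8706111907959, 78.02173614501953), 3.0470259189605713) [18.7 45.1] [ 6.9 80.9]
```

Emit:
arm_command(commands=[0, 0.6, 0, 0, 0, 0, 255, 0, 1.3, 0, 0, 0, 0, 255, 0, 2, 0, 0, 0, 0, 255, 0, 2.7, 0, 0, 0, 0, 255, 0, 3.4, 0, 0, 0, 0, 255, 0, 4.1, 0, 0, 0, 0, 255, 0, 4.8, 0, 0, 0, 0, 255, 0, 5.5, 0, 0, 0, 0, 255, 0, 6.2, 0, 0, 0, 0, 255, 0, 6.8, 0, 0, 0, 0, 255, 0, 7.3, 0, 0, 0, 0, 255, 0, 7.7, 0, 0, 0, 0, 255, 0, 8.1, 0, 0, 0, 0, 255, 0, 8.4, 0, 0, 0, 0, 255, 0, 8.7, 0, 0, 0, 0, 255, 0, 9, 0, 0, 0, 0, 255, 0, 9, 0, 0, 0, 0, 255])

```text
time_s: 22.53
eef_pos: [0.5429, 0.2447, 0.2028]
orientation: [[0.107, 0.994, 0.0], [0.994, -0.107, 0.0], [0.0, 0.0, -1.0]]
ft_force: [-0.6, 0.2, 1.4]
opening: -0.0001
grip_force: 0.5
```

Emit:
arm_command(commands=[0, 0.25, 0, 0, 0, 0, 255, 0, 0.5, 0, 0, 0, 0, 255, 0, 0.75, 0, 0, 0, 0, 255, 0, 1, 0, 0, 0, 0, 255, 0, 1.25, 0, 0, 0, 0, 255, 0, 1.5, 0, 0, 0, 0, 255, 0, 1.75, 0, 0, 0, 0, 255, 0, 2, 0, 0, 0, 0, 255, 0, 2.2, 0, 0, 0, 0, 255, 0, 2.4, 0, 0, 0, 0, 255, 0, 2.6, 0, 0, 0, 0, 255, 0, 2.6, 0, 0, 0, 0, 255])

```text
time_s: 23.53
eef_pos: [0.545, 0.2445, 0.2027]
orientation: [[0.107, 0.994, -0.002], [0.994, -0.107, -0.0], [-0.0, -0.002, -1.0]]
ft_force: [-5.2, -0.0, 3.7]
opening: -0.0002
grip_force: 2.7
```

Emit:
arm_command(commands=[0, 0.2, 0, 0, 0, 0, 255, 0, 0.4, 0, 0, 0, 0, 255, 0, 0.6, 0, 0, 0, 0, 255, 0, 0.8, 0, 0, 0, 0, 255, 0, 1, 0, 0, 0, 0, 255, 0, 1, 0, 0, 0, 0, 255])

```text
time_s: 24.03
eef_pos: [0.5454, 0.2446, 0.2026]
orientation: [[0.107, 0.994, -0.004], [0.994, -0.107, -0.0], [-0.001, -0.004, -1.0]]
ft_force: [-8.8, -0.6, 6.4]
opening: -0.0003
grip_force: 4.3
```

```bash
python3 look.py wrist side
```

```text
tcp jig 9.786882589817148 21.120276670190403 202.56771555141498
wrist 14633 top z 67.50998933790365 ((24.437116622924805, 39.108558654785156), (85.47386169433594, 65.97221374511719), 88.39474487304688) [32.  56.3] [ 2.4 80.7]
side 250 top z 67.75029011257686 ((41.72016525268555, 43.57964324951172), (77.66277313232422, 28.30286407470703), 86.48483276367188) [30.1 55.6] [ 7.5 81.4]
```

The bar is against the fence (centre x ≈ 44.5) and still at the stop, and the contact is already taking both forward and down force. I'll ramp to about 15 N forward and 8 N down.

Emit:
arm_command(commands=[0, 0.2, 0, 0, 0, 0, 255, 0, 0.4, -0.05, 0, 0, 0, 255, 0, 0.6, -0.1, 0, 0, 0, 255, 0, 0.8, -0.15, 0, 0, 0, 255, 0, 1, -0.2, 0, 0, 0, 255, 0, 1.2, -0.2, 0, 0, 0, 255, 0, 1.4, -0.25, 0, 0, 0, 255, 0, 1.4, -0.25, 0, 0, 0, 255, 0, 1.4, -0.25, 0, 0, 0, 255, 0, 1.4, -0.25, 0, 0, 0, 255])

```text
time_s: 24.97
eef_pos: [0.5459, 0.2446, 0.2026]
orientation: [[0.107, 0.994, -0.007], [0.994, -0.107, -0.001], [-0.001, -0.007, -1.0]]
ft_force: [-12.8, 0.1, 9.0]
opening: -0.0002
grip_force: 6.6
```

Emit:
arm_command(commands=[0, 0.2, -0.1, 0, 0, 0, 255, 0, 0.4, -0.2, 0, 0, 0, 255, 0, 0.6, -0.3, 0, 0, 0, 255, 0, 0.8, -0.35, 0, 0, 0, 255, 0, 0.8, -0.35, 0, 0, 0, 255, 0, 0.8, -0.35, 0, 0, 0, 255, 0, 0.8, -0.35, 0, 0, 0, 255, 0, 0.8, -0.35, 0, 0, 0, 255, 0, 0.8, -0.35, 0, 0, 0, 255, 0, 0.8, -0.35, 0, 0, 0, 255, 0, 0.8, -0.35, 0, 0, 0, 255, 0, 0.8, -0.35, 0, 0, 0, 255])

```text
time_s: 25.97
eef_pos: [0.5462, 0.2446, 0.2026]
orientation: [[0.107, 0.994, -0.009], [0.994, -0.107, -0.001], [-0.002, -0.009, -1.0]]
ft_force: [-14.3, -0.2, 10.3]
opening: 0.0
grip_force: 7.5
```

```bash
python3 look.py wrist side; python3 - <<'E'
from h import *
for i in range(4):
    cams.capture('side'); print(r.get_obs()['ft_force'].round(1),(r.get_obs()['eef_pos']*1000).round(2))
c=dict(np.load('side.npz'))
cv2.imwrite('pics/fin.png',cv2.resize(c['img'][220:400,160:340,::-1],None,fx=3.2,fy=3.2,interpolation=cv2.INTER_CUBIC))
E
```

```text
tcp jig 10.630241478806996 21.223127038270174 202.63773823446198
wrist 14613 top z 67.51392604712576 ((24.343711853027344, 38.785194396972656), (85.35932159423828, 65.88871765136719), 89.21996307373047) [32.  56.2] [ 2.6 80.7]
side 252 top z 67.74244647930313 ((42.42966842651367, 42.82429122924805), (28.98125648498535, 78.24656677246094), 0.9291361570358276) [28.9 56.5] [ 7.2 81.4]
[-14.7   0.5  10. ] [546.21 244.57 202.6 ]
[-14.7   1.   11.1] [546.22 244.57 202.62]
[-14.7   0.9   9.2] [546.25 244.55 202.63]
[-15.    1.6   9.7] [546.23 244.55 202.63]
```

View pics/fin.png

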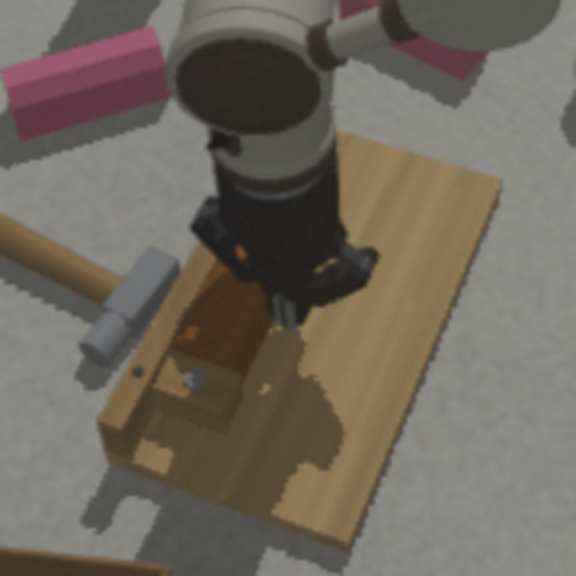

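The picture shows the bar along the fence with its left end against the stop. The fingertips are on its near side at (290,310), and the mallet and pink bars have not moved. The push is steady at about 15 N forward and 10 N down, so I'm handing in.

```bash
python3 -c "
from h import *
print(order.job_done())"
```

```text
the job is handed in; nothing more can be done
None
```

I handed the job in with the bar flat, bevels up, snug against the fence and stop, and held by a steady push of about 15 N towards the fence and 10 N down (a little over the 8 N asked); the hand-in gave no verdict.

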